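# Hook up the drop guard and draw out the board tray

## Task

Make the small board press ready for unloading: lift its yellow drop guard by the red-ended stay bar, swing the bar over and hook it into the notch of the dark catch beside it so that the guard stays up by itself, then draw the tray with the circuit board out by its black knob as far as it goes. Never let the guard drop, and leave the multimeter, screwdriver and parts bin where they lie.

Things in the scene. Friction and masses are not known exactly. Their poses are not given: they have to be found in the camera images.
- station: Board press, fixed; origin on the table below the stay bar's pivot, x away from the operator (the tray comes out to -x), y left, z up. Grey base 300 x 290 x 24 mm, x -95 to 205. Two aluminium guide posts 22 x 20 mm at x 18, y -125 and 125, up to z 255. Blue C-shaped press head behind the guard, x above 60, top at z 190.
- guard (a joint): Lift (m) of the yellow-framed clear drop guard, sliding vertically between the posts: 0 closed (lower edge at z 42 mm), stop at 0.125. 228 wide, 108 high, station x 11 to 23 mm. With the bar it weighs 0.45 to 0.8 kg, plus 1.5 N rubbing; let go unhooked, it falls. Hooked it hangs at 0.058 to 0.092, as the catch is set.
- stay_bar (a joint): Swing (rad) of the stay bar about its pivot on the guard's front (axis: station x): 0 upright, positive = top leans to station -y, to the catch; range -0.12 to 0.36. Stiff pivot (0.06 N m): it stays where left. Stopped by the lip at about 0.03 to 0.12 while the slot is too low or too high; 0.23 to 0.30 with the lip inside the slot. Hooked: 0.20 to 0.30.
- bar_pivot (a point): Pivot of the stay bar, on station x 0, y 0, 75 mm above the table with the guard closed, rising with it. Axes are the bar's: x station x, z up the bar. The bar is a flat steel bar 10 mm thick (x), with a spine at y 0 to 12 from the pivot up to z 160, and a plate beside it at y -22 to 0, z 22 to 62.
- bar_slot (a point): Middle of the mouth of the bar's slot, on the bar at y -22, z 74 mm from the pivot; axes as the bar's. The slot is open to -y, 24 mm high (z 62 to 86). Its upper edge is a hook point facing down (y -22 to -14, z 86 to 98) with a pocket behind it (y -14 to 0, up to z 98).
- bar_grip (a point): Grip point on the red upper end of the stay bar (y -22 to 12, z 98 to 160 mm from the pivot): at y -5, z 142, that is 18 mm below the end. Axes as the bar's. Pinch the 10 mm thickness (along x) from above and swing the tool with the bar.
- notch_mid (a point): Fixed point at station x 0, y -40, z 230 mm. The dark catch is clamped on the -y post and juts towards the bar; its notch floor is at this x and y, but at a height anywhere within 15 mm below or above: not measured, it differs each day. Find it by touch, pressing the bar lightly over at one lift after another, or by sight.
- notch_lip (a point): Fixed point at station x 0, y -29.5, z 236 mm: lip top if the catch is at mid height. The notch is an upward U, 16 mm wide in x: floor 4 mm thick, lip at its bar end y -32 to -27 and 6 mm above the floor, solid arm beyond y -60. Bar leaning 0.27 with the lip in the slot: lower it, the hook point lands on the floor behind the lip, pivot 80 mm below the floor.
- tray (a joint): Tray drawn out (m), along station -x: 0 in, 0.085 at the stop. Rubbing 2.5 N. While the guard is down the tall heat sink on the green board (top at z 77 mm) meets it and the tray cannot come out.
- tray_knob (a point): Middle of the upright black knob on the tray front, 24 mm across, z 35 to 83 mm; this point at z 66, y 0, 70 mm in front of the bar when the tray is in. Take it from above, fingers closing along station y, so that the gripper stays clear of the guard.
- multimeter: Yellow multimeter 150 x 85 x 40 mm lying on the table, origin under its centre; a bystander.
- screwdriver: Orange-handled screwdriver 190 mm long lying on the table; a bystander.
- parts_bin: Empty blue open bin 110 x 150 x 55 mm, origin under its centre; a bystander.

How it is judged:
By the outcome, as a careful person would: the job done as asked, in the order asked, and still so for the second after the job is handed in, with the robot touching nothing.
It also fails if it takes over 62 s, if anything falls off the work surface, if the arm or the gripper's body presses on something with over 40 N, if the wrist force passes 120 N, or if a joint passes its speed limit or range.

## Robot

A 6-joint arm with a two-finger parallel gripper is mounted at the origin on the work surface. World frame = base frame: x ahead of the robot, y to its left, z up, the work surface at z = 0. Lengths are in m, angles in rad, forces in N, time in s.
With the tool pointing down it reaches from about 0.225 to 0.875 m from the base axis. Payload 3.4 kg.
Tool frame: the origin (TCP) lies between the finger pads; the fingertips stand 22 mm ahead of it and the grasp point (between the pads) lies 3 mm ahead of it (manip.finger_overhang is the distance from the TCP to the fingertips, in m); z points along the fingers, y is the line along which they close (so a half turn about z gives the same grasp; the last joint's range is limited). The gripper opens to 85 mm and grips with 20 to 120 N. Pads are 22 mm wide; open, the fingers measure 114 mm over their backs; the gripper's body (76 mm by 85 mm) begins 54 mm behind the grasp point. The pads swing forward as they close: fully open they stand 13 mm farther back than shut.
Start: joints at [-1.351, 0.276, 1.505, -0, 1.361, -0.121], TCP at [0.192, -0.542, 0.231] pointing down, gripper open.
Joint ranges: [-2.89, 2.89], [-0.75, 2.08], [0.22, 2.7], [-1.18, 4.32], [0.11, 2.71], [-2.7, 2.7]. Speed limits (rad/s): [2.57, 2.57, 3.14, 3.14, 3.14, 3.14].

## Interface

Orientations are given as a unit quaternion [w, x, y, z].
In Python, from rig import get_state, eyes, order, manip gives the robot as it stands.
- The arm moves only by the tool drive_tool, never from a script. Its argument "rows" is a list of rows, each a list of 4 numbers: the shift along the tool's x, y, z in units of 25 mm (1.0 is 25 mm), then the turn about the tool's z in units of 6 degrees (1.0 is 6 degrees). A call has exactly 8 rows; each row is the pose to reach, as a shift and turn from the pose commanded when the call began, along the tool's axes at that moment; what a row does not reach only later rows make up. A row lasts 1/12 s, in which the tool goes at most 41.7 mm and 7.16 degrees, less where a joint would pass 70% of its speed; a pose out of reach is approached as far as the arm can. A call with a gripper value outside its range is refused whole. "grip" is the finger opening in mm, from 0 to 85.4, set as the call begins (left out, the last holds). The fingers move at their own pace and stop on an object; "newtons" is the grip in N (left out, the last holds). Time passes only in rows, so rows that repeat a pose let the fingers close, or fill a call up. It gives the time, the measured TCP pose, the force, the opening and the grip force at its end, in the units of the state.
- get_state(): the state, without advancing time (a new reading comes with each control period).
- eyes.get_image(name): name is "scene" or "top" or "wrist"; returns (picture, depth): 384x512x3 uint8, red, green, blue; 384x512 float32, m along the optical axis (not along the pixel's ray), 0 where there is no reading.
- eyes.camera_info(name): a dict with "fx", "fy", "cx", "cy" (pixels), "dist" ([k1, k2, p1, p2, k3] as OpenCV has them; the pictures are not rectified), "R" (3x3) and "t" (3): a world point X has camera coordinates R X + t. Camera axes: x right, y down, z forward; pixel columns grow to the right and rows downward; lengths in m; the calibration is good to about 2 mm. A picture is of the moment at which its call begins: read the wrist's pose just before it. camera_info takes no time and is no camera call; for the wrist camera it gives the pose at the moment of the call.
- order.sign_off(): hands the job in; it is judged then, once.
The state is a dict: "clock": time; "qpos": joint angles; "qd": joint speeds; "effort": joint torques, N m; "position": TCP position; "ee_rot": TCP orientation; "contact_force": force on the tool from outside, world axes, zero at the start; "moment": the same for the moment, N m; "width": finger opening in m; "gripper_force": force on a finger pad.
Only numpy, scipy, OpenCV 4.12 (cv2) and the standard library are available. Lean on these libraries where they do the work, as an engineer would, in place of code of your own. Each camera call takes 0.05 s, during which the arm holds its last target. There are 200 camera calls.

## Working session

There is one attempt and no reset: what is moved stays moved. The work goes in short steps, Python scripts to look and compute and a tool call to move; the robot and the scene stay as the last step left them, time stands still between calls to the robot, and variables do not carry over. Pictures are saved under pics/ and viewed, at most 10 in all, crops included, and the job is handed in when it is done.

Besides the shell and the picture viewer there is one more tool, called after ">>>" as a command line: name --pt "numbers of a row" for each row, then --argument value for the rest. drive_tool: Moves the arm, as the interface text tells. Its arguments: {"type":"object","properties":{"rows":{"type":"array","items":{"type":"array","items":{"type":"number"}}},"grip":{"type":"number"},"newtons":{"type":"number"}},"required":["rows"]}

```bash
mkdir -p pics; ls
python3 - <<'E'
from rig import get_state, eyes, order, manip
import cv2,numpy as np
s=get_state();print(s)
for n in("scene","top"):
    im,d=eyes.get_image(n);cv2.imwrite(f"pics/{n}0.png",im[:,:,::-1]);np.savez(f"pics/{n}0.npz",im=im,d=d,**{k:np.array(v) for k,v in eyes.camera_info(n).items()})
    print(eyes.camera_info(n))
E
```

```text
pics
{'clock': 0.0, 'qpos': array([-1.35098318e+00,  2.76624508e-01,  1.50613889e+00, -1.84673864e-05,
        1.36069357e+00, -1.21015412e-01]), 'qd': array([ 0.00131777, -0.00051761, -0.00108945,  0.00151625,  0.00049858,
       -0.0011748 ]), 'effort': array([-8.88516497e-04, -4.16780126e+01, -2.45808023e+01, -2.24753830e-04,
        1.09856244e-02, -1.82790836e-05]), 'position': array([ 0.19206864, -0.54141338,  0.23042059]), 'ee_rot': array([-9.30576374e-04,  9.85513837e-01,  1.69592477e-01, -5.50467178e-05]), 'contact_force': array([ 0.43004836, -0.072157  ,  0.61194977]), 'moment': array([-0.00939553, -0.01440343,  0.0297773 ]), 'gripper_force': 0.0, 'width': 0.0851591530742065}
{'fx': 465.2195239038885, 'fy': 465.2195239038885, 'cx': 257.0542096274022, 'cy': 196.7140607076596, 'dist': array([0.02672843, 0.        , 0.        , 0.        , 0.        ]), 'R': array([[ 0.8203293 ,  0.57187169,  0.00475597],
       [ 0.39783446, -0.56466549, -0.72310485],
       [-0.41083766,  0.59507618, -0.69072191]]), 't': array([-0.4952297 , -0.09738843,  1.48549276])}
{'fx': 465.17717451005404, 'fy': 465.17717451005404, 'cx': 253.068868376123, 'cy': 196.24142418896355, 'dist': array([0.0479808, 0.       , 0.       , 0.       , 0.       ]), 'R': array([[-0.00256558, -0.99998767, -0.00425123],
       [-0.97827943,  0.00339102, -0.20726276],
       [ 0.20727463,  0.00362714, -0.97827607]]), 't': array([0.03265705, 0.62488494, 1.28594728])}
```

View pics/scene0.png

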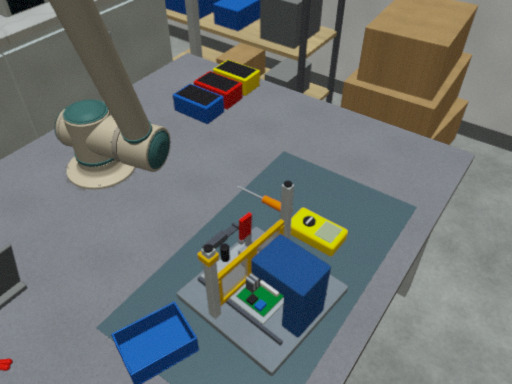

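View pics/top0.png

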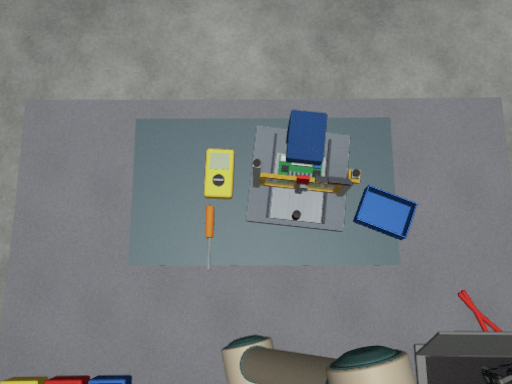

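```bash
cat > h.py <<'E'
import numpy as np,cv2
def cloud(im,d,ci):
    K=np.array([[ci['fx'],0,ci['cx']],[0,ci['fy'],ci['cy']],[0,0,1.]],float)
    v,u=np.mgrid[0:d.shape[0],0:d.shape[1]]
    p=cv2.undistortPoints(np.stack([u,v],-1).reshape(-1,1,2).astype(np.float64),K,np.array(ci['dist'],float)).reshape(d.shape+(2,))
    P=np.dstack([p,np.ones(d.shape)])*d[...,None]
    return (P-np.array(ci['t']))@np.array(ci['R'])   # R^T (P-t)
def px(X,ci):
    K=np.array([[ci['fx'],0,ci['cx']],[0,ci['fy'],ci['cy']],[0,0,1.]],float)
    return cv2.projectPoints(np.atleast_2d(X).astype(float),cv2.Rodrigues(np.array(ci['R'],float))[0],np.array(ci['t'],float),K,np.array(ci['dist'],float))[0].reshape(-1,2)
E
python3 - <<'E'
from h import *
import cv2
z=np.load('pics/top0.npz');X=cloud(z['im'],z['d'],z)
roi=np.zeros(z['d'].shape,bool);roi[110:245,238:365]=1
m=roi&(X[...,2]>.018)&(X[...,2]<.03)&(z['d']>0)
print('table z',np.median(X[250:290,150:400,2]),'base z',np.median(X[m][:,2]))
n,l,st,_=cv2.connectedComponentsWithStats(m.astype(np.uint8));print(st[1:][st[1:,4]>40])
r=cv2.minAreaRect((X[m][:,:2]*1000).astype(np.float32));print(r)
im=z['im'].astype(int)
def show(name,m):
    p=X[m];print(name,len(p),np.median(p,0).round(4),p.min(0).round(4),p.max(0).round(4))
show('posts',roi&(X[...,2]>.245)&(np.arange(512)[None]<290)&(z['d']>0))
show('posts-',roi&(X[...,2]>.245)&(np.arange(512)[None]>320)&(z['d']>0))
show('red',roi&(im[...,0]>130)&(im[...,1]<60)&(im[...,2]<60))
k=roi&(X[...,2]>.075)&(X[...,2]<.09)&(im.max(2)<70);k[:205]=0
show('knob',k)
c=z['im'][110:240,240:370];cv2.imwrite('pics/c1.png',cv2.resize(c,None,fx=4.6,fy=4.6,interpolation=cv2.INTER_CUBIC)[:,:,::-1])
s=np.load('pics/scene0.npz');X=cloud(s['im'],s['d'],s)
c=s['im'][170:350,160:360];cv2.imwrite('pics/c2.png',cv2.resize(c,None,fx=3.3,fy=3.3,interpolation=cv2.INTER_CUBIC)[:,:,::-1])
roi=np.zeros(s['d'].shape,bool);roi[170:370,170:350]=1;im=s['im'].astype(int)
show('sred',roi&(im[...,0]>130)&(im[...,1]<60)&(im[...,2]<60))
E
```

```text
table z 0.00013990700123707618 base z 0.02382175720726991
[[ 253  126   35   48 1001]
 [ 324  133   26   45  882]
 [ 246  173  100   58 1753]]
((690.101806640625, -135.7293701171875), (346.079833984375, 300.34271240234375), 83.53092956542969)
posts 72 [0.6689 0.02   0.2576] [0.6589 0.0097 0.2452] [0.6814 0.0301 0.2646]
posts- 77 [ 0.6397 -0.225   0.2572] [ 0.6254 -0.2362  0.2452] [ 0.654  -0.2043  0.2628]
red 7 [ 0.6367 -0.09    0.2337] [ 0.6358 -0.0972  0.2319] [ 0.6445 -0.0824  0.2365]
knob 33 [ 0.5722 -0.0914  0.0823] [ 0.5575 -0.1     0.0779] [ 0.5781 -0.0823  0.0868]
sred 46 [ 0.6406 -0.101   0.2354] [ 0.6339 -0.1134  0.2305] [ 0.6455 -0.0847  0.2377]
```

View pics/c2.png

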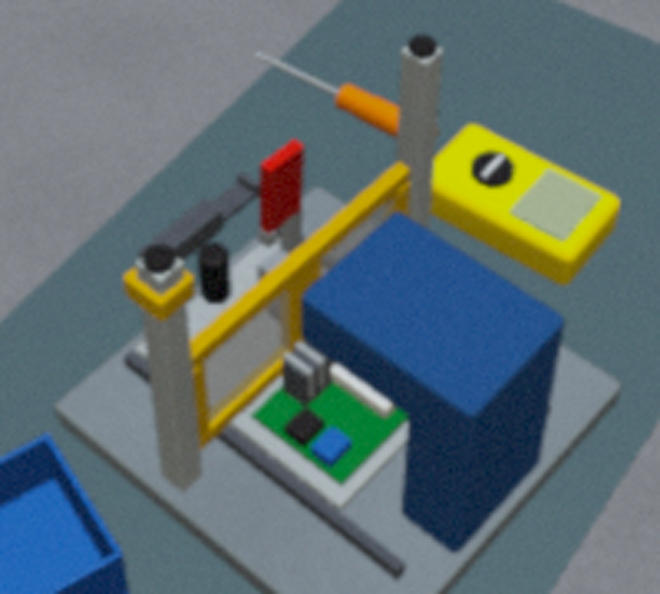

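```bash
cat >> h.py <<'E'
from scipy.spatial.transform import Rotation as Ro
import json,os
S=json.load(open('st.json')) if os.path.exists('st.json') else dict(o=[.6364,-.1004],yaw=-.117)
def ax(): c,s=np.cos(S['yaw']),np.sin(S['yaw']); return np.array([[c,-s,0],[s,c,0],[0,0,1]])
def w(p): return ax()@(np.array(p)/1000)+np.r_[S['o'],0]     # station mm -> world m
def stn(X): return (np.asarray(X)-np.r_[S['o'],0])@ax()*1000   # world -> station mm
def Rt(s): q=s['ee_rot'];return Ro.from_quat([q[1],q[2],q[3],q[0]])
def go(s,tgt,yang=None):
    """row units to bring TCP to world tgt with tool y along world angle yang (mod pi)"""
    R=Rt(s);d=R.inv().apply(np.array(tgt)-s['position'])/.025
    t=0
    if yang is not None:
        y=R.as_matrix()[:,1];t=-np.degrees(yang-np.arctan2(y[1],y[0]));t=(t+90)%180-90
    return d.round(2),round(t/6,2)
E
python3 - <<'E'
from h import *
from rig import get_state,eyes
z=np.load('pics/top0.npz');X=cloud(z['im'],z['d'],z)
roi=np.zeros(z['d'].shape,bool);roi[110:245,238:365]=1
m=roi&(abs(X[...,2]-.0238)<.003)&(z['d']>0)
n,l,st,_=cv2.connectedComponentsWithStats(m.astype(np.uint8))
m=np.isin(l,[i for i in range(1,n) if st[i,4]>500])
print(st[1:][st[1:,4]>100]);Y=X[m][:,:2]*1000
# robust edges: rotate, percentiles
for a in np.arange(-.14,-.08,.01):
    R=np.array([[np.cos(a),np.sin(a)],[-np.sin(a),np.cos(a)]]);q=Y@R.T
    e=[np.percentile(q[:,k],p) for k in(0,1) for p in(.3,99.7)]
    c=np.array([(e[0]+e[1])/2-55,(e[2]+e[3])/2]);print(round(a,3),e[1]-e[0],e[3]-e[2],c@R)
s=get_state();ci=eyes.camera_info('wrist');R=Rt(s).as_matrix()
C=-np.array(ci['R']).T@np.array(ci['t']);print('cam in tool',R.T@(C-s['position']),'\n',R.T@np.array(ci['R']).T, ci['fx'])
print(go(s,w([-60,-20,420]),S['yaw']))
E
```

```text
[[ 253  126   35   48  723]
 [ 325  133   25   45  579]
 [ 247  177   99   54 1218]]
-0.14 301.3931050542765 290.9649566250689 [638.58783236 -99.47647897]
-0.13 299.4222759769799 289.05885649525925 [ 638.54888869 -100.01551328]
-0.12 297.9288988289086 287.3523121247107 [ 638.26876354 -100.55548924]
-0.11 297.5361316201753 287.17293994416156 [ 638.17935189 -100.95001429]
-0.1 299.0380275452459 288.29792264048587 [ 638.19355237 -101.4226252 ]
-0.09 300.755344043164 290.1649992677197 [ 638.3214821  -102.09271582]
-0.08 302.8005391315793 292.1545321614676 [ 638.33145691 -102.63806937]
cam in tool [ 0.08337703 -0.00060505 -0.14167436] 
 [[-3.66268882e-04 -9.45441574e-01 -3.25791491e-01]
 [ 9.99999920e-01 -3.99590467e-04  3.53618446e-05]
 [-1.63615732e-04 -3.25791452e-01  9.45441644e-01]] 285.97630059515535
(array([ 20.14, -11.04,  -7.56]), np.float64(-10.63))
```

```bash
echo '{"o":[0.638,-0.1005],"yaw":-0.115}'>st.json
python3 - <<'E'
from h import *
from rig import get_state
s=get_state();print(go(s,w([0,-50,380]),S['yaw']))
E
```

```text
(array([21.83, -8.88, -5.96]), np.float64(-10.65))
```

>>> drive_tool --pt "1 0 -1.5 0" --pt "3 -1 -3 -1" --pt "5 -2 -4.5 -2" --pt "6.5 -2.5 -6 -3" --pt "8 -3 -6 -4" --pt "9.5 -3.7 -6 -5" --pt "11 -4.4 -6 -6" --pt "12.5 -5 -6 -7"

```text
clock: 0.77
position: [0.4067, -0.3544, 0.3778]
ee_rot: [0.001, 0.858, 0.513, 0.0]
contact_force: [0.6, -0.0, 0.6]
width: 0.0856
gripper_force: 0.0
```

Run:
```python
from h import *
from rig import get_state
s=get_state();print(s['position'],go(s,w([0,-50,380]),S['yaw']))
```

```text
[ 0.40665594 -0.35438764  0.37784142] (array([11.46,  4.09, -0.09]), np.float64(-3.6))
```

>>> drive_tool --pt "1.5 0.5 0 -0.6" --pt "3 1 0 -1.2" --pt "4.5 1.6 0 -1.8" --pt "6 2.1 0 -2.4" --pt "7.5 2.7 0 -3" --pt "9 3.2 0 -3.6" --pt "10.5 3.7 0 -3.6" --pt "11.5 4.1 0 -3.6"

```text
clock: 1.43
position: [0.6347, -0.1486, 0.3758]
ee_rot: [-0.001, 0.747, 0.664, 0.0]
contact_force: [0.3, -0.4, 0.2]
width: 0.0853
gripper_force: 0.0
```

>>> drive_tool --pt "0 0 0 0" --pt "0 0 0 0" --pt "0 0 0 0" --pt "0 0 0 0" --pt "0 0 0 0" --pt "0 0 0 0" --pt "0 0 0 0" --pt "0 0 0 0" --grip 50

```text
clock: 2.1
position: [0.6323, -0.1524, 0.3771]
ee_rot: [0.0, 0.749, 0.663, 0.0]
contact_force: [-0.3, -1.0, 0.1]
width: 0.05
gripper_force: 0.0
```

Run:
```python
from h import *
from rig import get_state,eyes
s=get_state();ci=eyes.camera_info('wrist');im,d=eyes.get_image('wrist')
np.savez('pics/w1.npz',im=im,d=d,**{k:np.array(v) for k,v in ci.items()})
print(stn(s['position']),Rt(s).as_matrix()[:,1],s['qpos'],s['clock'])
cv2.imwrite('pics/w1.png',cv2.resize(im,(800,600),interpolation=cv2.INTER_CUBIC)[:,:,::-1])
X=stn(cloud(im,d,ci));np.save('pics/w1x.npy',X)
i=im.astype(int);m=(i[...,0]>110)&(i[...,1]<60)&(i[...,2]<60)&(d>0)
p=X[m];print(len(p),np.percentile(p,[2,50,98],axis=0).round(1))
t=p[p[:,2]>228];print('top',len(t),np.percentile(t,[2,50,98],axis=0).round(1))
n=(abs(X[...,0])<6)&(X[...,2]>195)&(X[...,2]<275)&(d>0)
for y in range(-110,20,4):
    q=X[n&(abs(X[...,1]-y)<2)]
    if len(q):print(y,len(q),np.percentile(q[:,2],[10,50,90]).round(1))
```

```text
[ 2.79625923e-01 -5.22305768e+01  3.77111623e+02] [ 9.92693353e-01 -1.20663704e-01  4.21989869e-04] [-3.43389886e-01  3.59251758e-01  1.03308214e+00 -1.14739011e-04
  1.74880056e+00 -2.22451729e-01] 2.1
162 [[-264.2 -525.6   12.7]
 [  -3.7   -7.   233.1]
 [   4.1   18.3  387.4]]
top 110 [[-45.2 -63.2 231.9]
 [  3.    2.2 233.9]
 [  4.1  18.4 430.1]]
-110 38 [238.6 239.7 240.6]
-106 41 [238.6 239.3 240.5]
-102 37 [238.6 239.6 240.8]
-98 43 [238.7 239.7 240.4]
-94 42 [238.7 239.8 240.8]
-90 38 [238.8 239.7 240.4]
-86 43 [238.9 239.7 240.4]
-82 41 [238.8 240.  240.8]
-78 46 [238.8 239.5 240.5]
-74 40 [238.8 239.7 240.9]
-70 45 [238.9 240.  240.8]
-66 43 [238.9 239.7 240.5]
-62 56 [235.7 239.3 240.3]
-58 62 [229.3 230.2 236.5]
-54 40 [228.5 229.3 230.4]
-50 37 [228.5 229.7 231. ]
-46 44 [228.6 229.6 230.4]
-42 43 [228.5 229.6 230.4]
-38 34 [229.2 229.9 230.8]
-34 32 [228.8 229.7 230.9]
-30 50 [234.9 236.  236.7]
-26 21 [227.6 232.6 233.6]
-14 27 [233.9 234.8 235.5]
-10 40 [233.8 234.7 235.6]
-6 39 [233.6 234.4 235.2]
-2 40 [233.4 234.4 235.2]
2 38 [232.8 234.  234.9]
6 44 [232.9 233.7 234.6]
10 46 [232.8 233.8 234.6]
14 40 [232.4 233.6 234.6]
18 37 [231.3 232.8 234. ]
```

View pics/w1.png

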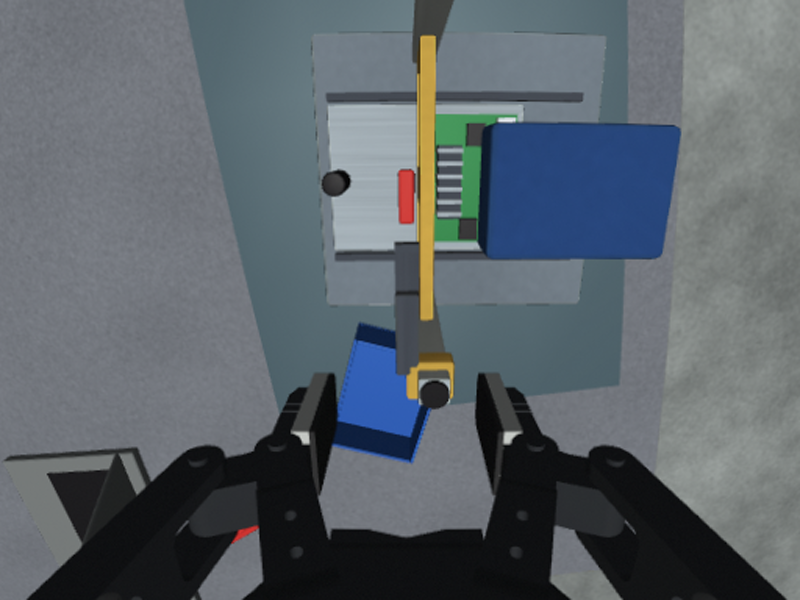

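Run:
```python
from h import *
from rig import get_state
X=np.load('pics/w1x.npy');z=np.load('pics/w1.npz');i=z['im'].astype(int)
m=(i[...,0]>110)&(i[...,1]<60)&(abs(X[...,2]-234)<4)&(abs(X[...,1])<40)
p=X[m];print('red',np.percentile(p,[1,50,99],axis=0).round(1), np.polyfit(p[:,1],p[:,2],1),np.polyfit(p[:,1],p[:,0],1))
m=(i.max(2)<80)&(abs(X[...,2]-83)<4)&(abs(X[...,0]+70)<25)&(abs(X[...,1])<30)
p=X[m];print('knob',len(p),np.percentile(p,[1,50,99],axis=0).round(1))
s=get_state();print(go(s,w([0,1,220]),S['yaw']))
```

```text
red [[ -4.  -13.3 231.2]
 [  3.    2.7 233.8]
 [  4.1  18.4 236. ]] [-6.64291773e-02  2.33920995e+02] [0.01628482 1.00331085]
knob 185 [[-80.4 -11.5  79.4]
 [-69.7   0.2  82.1]
 [-59.8  10.4  84.2]]
(array([ 2.12, -0.03,  6.28]), np.float64(-0.05))
```

>>> drive_tool --pt "0.8 0 0 0" --pt "1.6 0 0 0" --pt "2.15 0 0.8 0" --pt "2.15 0 2 0" --pt "2.15 0 3.4 0" --pt "2.15 0 4.8 0" --pt "2.15 0 5.8 0" --pt "2.15 0 6.25 0" --grip 50

```text
clock: 2.82
position: [0.6368, -0.0979, 0.2163]
ee_rot: [-0.003, 0.748, 0.663, -0.002]
contact_force: [-0.5, -0.7, -0.1]
width: 0.0496
gripper_force: 0.0
```

>>> drive_tool --pt "0 0 0 0" --pt "0 0 0 0" --pt "0 0 0 0" --pt "0 0 0 0" --pt "0 0 0 0" --pt "0 0 0 0" --pt "0 0 0 0" --pt "0 0 0 0" --grip 5 --newtons 70

```text
clock: 3.48
position: [0.6389, -0.0987, 0.2231]
ee_rot: [0.001, 0.748, 0.664, 0.0]
contact_force: [-4.7, -0.4, 6.2]
width: 0.0078
gripper_force: 71.1
```

Run:
```python
from h import *
from rig import get_state,eyes
s=get_state();print(stn(s['position']),s['width'],s['gripper_force'],s['contact_force'],s['clock'],Rt(s).as_matrix().round(3))
im,d=eyes.get_image('wrist');cv2.imwrite('pics/w2.png',im[:,:,::-1])
```

```text
[  0.72901697   1.89158    223.05038524] 0.007782158252568393 71.06558561325073 [-4.74421267 -0.35129692  6.18262981] 3.4833 [[ 0.119  0.993  0.002]
 [ 0.993 -0.119 -0.001]
 [-0.001  0.002 -1.   ]]
```

>>> drive_tool --pt "0 0 -0.1 0" --pt "0 0 -0.2 0" --pt "0 0 -0.35 0" --pt "0 0 -0.5 0" --pt "0 0 -0.65 0" --pt "0 0 -0.8 0" --pt "0 0 -0.9 0" --pt "0 0 -1 0" --newtons 90

```text
clock: 4.2
position: [0.6389, -0.0985, 0.2457]
ee_rot: [-0.0, 0.748, 0.663, -0.0]
contact_force: [-2.6, -0.8, -6.1]
width: 0.0072
gripper_force: 88.0
```

Run:
```python
from h import *
from rig import get_state,eyes
s=get_state();print(stn(s['position']),s['width'],s['gripper_force'],s['contact_force'],s['clock'])
im,d=eyes.get_image('scene');cv2.imwrite('pics/s2.png',cv2.resize(im[170:350,160:360],None,fx=3,fy=3)[:,:,::-1])
```

```text
[  0.64371486   2.11963174 245.7134037 ] 0.007180370778264222 88.02362322807312 [-2.6444436  -0.75971874 -6.14734096] 4.2
```

View pics/s2.png

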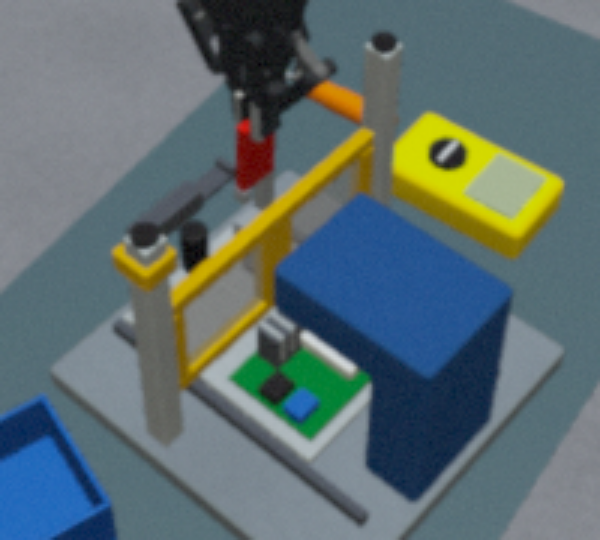

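>>> drive_tool --pt "0 0 -0.2 0" --pt "0 0 -0.5 0" --pt "0 0 -0.9 0" --pt "0 0 -1.3 0" --pt "0 0 -1.7 0" --pt "0 0 -2.1 0" --pt "0 0 -2.4 0" --pt "0 0 -2.6 0"

```text
clock: 4.92
position: [0.6389, -0.0984, 0.3122]
ee_rot: [0.0, 0.748, 0.663, 0.0]
contact_force: [-2.5, 0.5, -6.4]
width: 0.0074
gripper_force: 88.2
```

>>> drive_tool --pt "0 0 0 0" --pt "0 0 0 0" --pt "0 0 0 0" --pt "0 0 0 0" --pt "0 0 0 0" --pt "0 0 0 0" --pt "0 0 0 0" --pt "0 0 0 0"

```text
clock: 5.58
position: [0.639, -0.0985, 0.3103]
ee_rot: [-0.0, 0.748, 0.663, -0.0]
contact_force: [-4.7, 0.5, -4.3]
width: 0.007
gripper_force: 88.5
```

Run:
```python
from h import *
from rig import get_state,eyes
s=get_state();print(stn(s['position']),s['width'],s['gripper_force'],s['contact_force'],s['clock'])
def guard(n,roi):
    im,d=eyes.get_image(n);ci=eyes.camera_info(n);X=stn(cloud(im,d,ci));i=im.astype(int)
    m=(i[...,0]>140)&(i[...,1]>100)&(i[...,2]<80)&(abs(X[...,0]-17)<14)&(abs(X[...,1])<105)
    p=X[m];print(n,len(p),np.percentile(p[:,2],[5,50,90,97,99.5]).round(1))
    m=(i[...,0]>110)&(i[...,1]<60)&(abs(X[...,0])<20)&(abs(X[...,1])<60);p=X[m]
    print('red',len(p),np.percentile(p,[2,50,98],axis=0).round(1).tolist() if len(p) else 0)
guard('scene',0);guard('top',0);guard('wrist',0)
for n in('scene','top'):
    z=np.load(f'pics/{n}0.npz');X=stn(cloud(z['im'],z['d'],z));i=z['im'].astype(int)
    m=(i[...,0]>140)&(i[...,1]>100)&(i[...,2]<80)&(abs(X[...,0]-17)<14)&(abs(X[...,1])<105)
    print(n,'0',np.percentile(X[m][:,2],[5,50,90,97,99.5]).round(1))
```

```text
[  0.73220681   2.13649035 310.28590369] 0.007002365263376892 88.54004502296448 [-4.74022741  0.5065511  -4.33444625] 5.5833
scene 709 [143.3 235.7 238.3 239.3 240.3]
red 22 [[-3.7, -13.4, 315.5], [0.6, -10.6, 322.7], [5.4, -2.5, 324.6]]
top 240 [143.6 236.  239.5 240.5 242.2]
red 5 [[-3.0, 16.2, 318.2], [-0.4, 16.8, 321.5], [3.4, 18.5, 322.3]]
wrist 2925 [143.9 235.9 236.8 237.3 237.7]
red 826 [[-3.9, -12.2, 319.2], [-0.3, 5.2, 321.1], [3.9, 19.3, 322.6]]
scene 0 [ 56.9 149.4 151.6 152.5 153.9]
top 0 [ 54.6 146.4 151.4 153.2 155. ]
```

>>> drive_tool --pt "0 0 -0.06 0" --pt "-0.1 0 -0.06 0" --pt "-0.2 0 -0.06 0" --pt "-0.35 0 -0.05 0" --pt "-0.5 0 -0.04 0" --pt "-0.65 0 -0.03 0" --pt "-0.8 0 -0.02 0" --pt "-0.88 0 -0.01 0" --newtons 50

```text
clock: 6.4
position: [0.6364, -0.1208, 0.3108]
ee_rot: [0.0, 0.749, 0.663, -0.0]
contact_force: [-4.2, 1.0, -4.7]
width: 0.0075
gripper_force: 87.4
```

```bash
cat > look.py <<'E'
from h import *
from rig import get_state,eyes
s=get_state();print(stn(s['position']),s['width'],s['gripper_force'],'F stn',(s['contact_force']@ax()).round(1),s['clock'])
im,d=eyes.get_image('wrist');ci=eyes.camera_info('wrist');X=stn(cloud(im,d,ci));i=im.astype(int)
m=(i[...,0]>140)&(i[...,1]>100)&(i[...,2]<80)&(abs(X[...,0]-17)<14)&(abs(X[...,1])<105)
p=X[m];print('guard top',len(p),np.median(p[p[:,2]>p[:,2].max()-6][:,2]).round(1))
m=(i[...,0]>110)&(i[...,1]<60)&(abs(X[...,0])<20)&(abs(X[...,1])<90)&(X[...,2]>200)&(X[...,2]<340);p=X[m]
t=p[p[:,2]>np.percentile(p[:,2],60)-5]
print('red',len(p),np.percentile(p,[2,50,98],axis=0).round(1).tolist(),'theta',np.polyfit(t[:,1],t[:,2],1)[0].round(3))
n=(abs(X[...,0])<6)&(X[...,2]>195)&(X[...,2]<275)&(d>0)
for y in(-80,-50,-42,-36,-30):
    q=X[n&(abs(X[...,1]-y)<2)]
    if len(q)>5:print('catch',y,len(q),np.median(q[:,2]).round(1))
import sys
if len(sys.argv)>1:cv2.imwrite(f'pics/{sys.argv[1]}.png',cv2.resize(im,(800,600),interpolation=cv2.INTER_CUBIC)[:,:,::-1])
E
python3 look.py
```

```text
[  0.74896954 -20.38108364 310.75755077] 0.007482848515133227 87.38385558128357 F stn [-4.3  0.5 -4.7] 6.4
guard top 3589 237.2
red 810 [[-4.3, -31.9, 320.1], [-0.2, -13.5, 321.7], [3.9, -0.2, 323.1]] theta 0.06
```

>>> drive_tool --pt "-0.1 0 0.02 0" --pt "-0.2 0 0.04 0" --pt "-0.32 0 0.06 0" --pt "-0.43 0 0.08 0" --pt "-0.55 0 0.11 0" --pt "-0.66 0 0.14 0" --pt "-0.76 0 0.17 0" --pt "-0.86 0 0.19 0"

```text
clock: 7.12
position: [0.634, -0.1419, 0.3059]
ee_rot: [0.0, 0.748, 0.664, 0.0]
contact_force: [-3.5, 3.0, -3.3]
width: 0.0074
gripper_force: 84.2
```

```bash
python3 look.py w3
```

```text
[  0.77031954 -41.61147939 305.93420851] 0.007374571863189238 84.19390439987183 F stn [-3.9  2.5 -3.3] 7.1167
guard top 4207 235.4
red 817 [[-4.5, -49.3, 314.2], [-0.2, -30.3, 317.7], [4.3, -17.8, 320.3]] theta 0.164
```

View pics/w3.png

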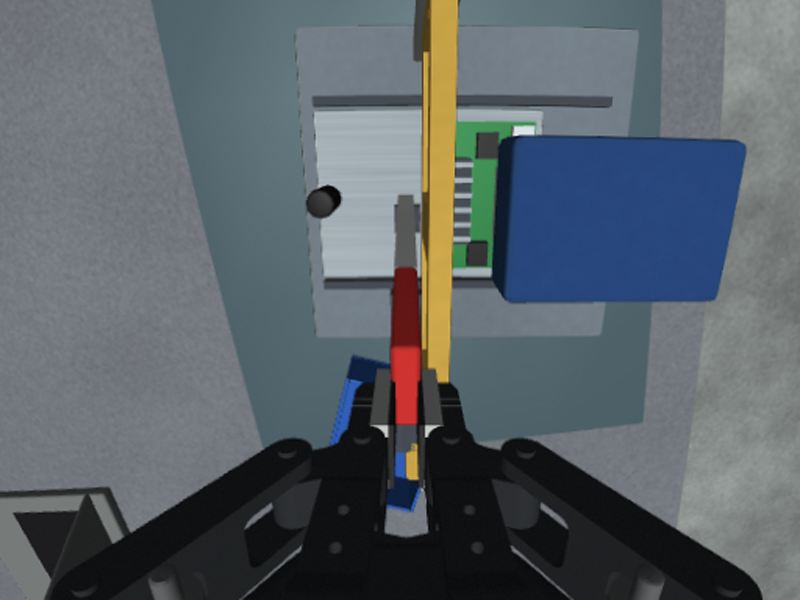

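>>> drive_tool --pt "-0.1 0 0.01 0" --pt "-0.2 0 0.02 0" --pt "-0.3 0 0.03 0" --pt "-0.4 0 0.05 0" --pt "-0.5 0 0.06 0" --pt "-0.6 0 0.08 0" --pt "-0.65 0 0.09 0" --pt "-0.65 0 0.09 0"

```text
clock: 7.83
position: [0.632, -0.1586, 0.3038]
ee_rot: [0.001, 0.749, 0.663, -0.0]
contact_force: [-3.1, 2.8, -6.1]
width: 0.0074
gripper_force: 78.8
```

```bash
python3 look.py
```

```text
[  0.7042569  -58.38458943 303.75978685] 0.007391162232137279 78.83525848388672 F stn [-3.4  2.4 -6.1] 7.8333
guard top 4335 237.9
red 916 [[-4.4, -61.5, 304.7], [-0.2, -41.0, 316.5], [4.2, -26.6, 320.4]] theta 0.202
```

>>> drive_tool --pt "-0.1 0 0.01 0" --pt "-0.2 0 0.03 0" --pt "-0.2 0 0.1 0" --pt "-0.2 0 0.17 0" --pt "-0.2 0 0.24 0" --pt "-0.2 0 0.31 0" --pt "-0.2 0 0.37 0" --pt "-0.2 0 0.42 0"

```text
clock: 8.55
position: [0.6315, -0.1628, 0.2933]
ee_rot: [0.0, 0.748, 0.663, 0.0]
contact_force: [-1.8, 2.8, -3.5]
width: 0.007
gripper_force: 79.4
```

```bash
python3 look.py
```

```text
[  0.7069429  -62.65878256 293.26456557] 0.0070398137966595905 79.40565705299377 F stn [-2.2  2.6 -3.5] 8.55
guard top 4438 228.8
red 1492 [[-4.2, -65.0, 258.8], [-0.2, -35.9, 303.3], [3.8, -19.5, 309.9]] theta 0.16
```

>>> drive_tool --pt "0 0 0.05 0" --pt "0 0 0.1 0" --pt "0 0 0.14 0" --pt "0 0 0.18 0" --pt "0 0 0.22 0" --pt "0 0 0.26 0" --pt "0 0 0.28 0" --pt "0 0 0.28 0"

```text
clock: 9.27
position: [0.6316, -0.163, 0.2921]
ee_rot: [0.003, 0.748, 0.663, 0.001]
contact_force: [-6.9, 3.3, 16.5]
width: 0.0076
gripper_force: 81.9
```

```bash
python3 look.py w5
python3 - <<'E'
from rig import eyes
import cv2
im,d=eyes.get_image('scene');cv2.imwrite('pics/s5.png',cv2.resize(im[180:280,180:300],None,fx=5,fy=5,interpolation=cv2.INTER_CUBIC)[:,:,::-1])
E
```

```text
[  0.83870428 -62.81295768 292.06531033] 0.007578984918525066 81.89535856246948 F stn [-7.2  2.5 16.5] 9.2667
guard top 4449 228.0
red 1492 [[-4.2, -65.3, 257.7], [-0.1, -36.0, 302.4], [3.8, -19.6, 309.2]] theta 0.152
```

View pics/s5.png

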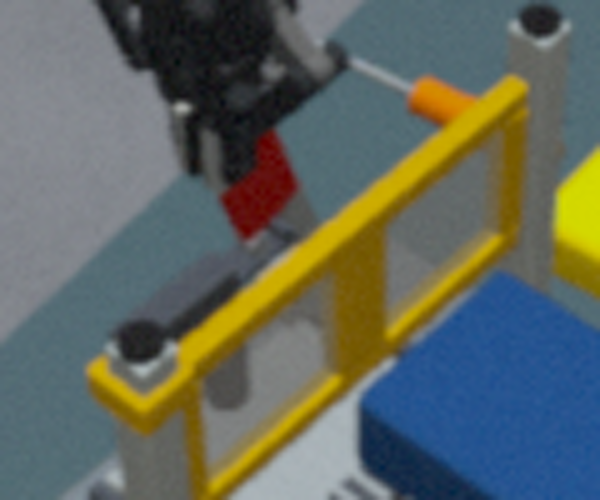

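```bash
cat > fit.py <<'E'
from h import *
from rig import get_state,eyes
s=get_state();print(stn(s['position']),'F',(s['contact_force']@ax()).round(1),s['clock'])
im,d=eyes.get_image('wrist');ci=eyes.camera_info('wrist');X=stn(cloud(im,d,ci));i=im.astype(int)
m=(i[...,0]>70)&(i[...,1]<45)&(i[...,2]<45)&(abs(X[...,0])<3)&(abs(X[...,1])<90)&(X[...,2]>180)&(X[...,2]<340)
p=X[m][:,1:];br=i[...,0][m]
f=p[br<170];t=p[br>=185]
print('face',len(f),'top',len(t))
if len(f)>9:
    k=np.polyfit(f[:,1],f[:,0],1);print('theta face',-np.arctan(k[0]),'face y(z=250,300)',np.polyval(k,[250,300]),f.min(0),f.max(0))
if len(t)>9: print('theta top',np.arctan(np.polyfit(t[:,0],t[:,1],1)[0]),np.percentile(t,[2,98],axis=0))
m=(i[...,0]>140)&(i[...,1]>100)&(i[...,2]<80)&(abs(X[...,0]-17)<14)&(abs(X[...,1])<105);g=X[m][:,2]
print('guard top',np.median(g[g>g.max()-6]).round(1))
E
python3 fit.py
```

```text
[  0.85281956 -62.82060061 292.05243013] F [-7.1  1.8 15.9] 9.3667
face 655 top 0
theta face 0.3019587057097439 face y(z=250,300) [-17.26218483 -32.83636911] [-66.79136595 254.38492003] [-18.3494135 308.920701 ]
guard top 228.0
```

>>> drive_tool --pt "0.05 0 -0.02 0" --pt "0.1 0 -0.02 0" --pt "0.15 0 -0.02 0" --pt "0.2 0 -0.02 0" --pt "0.25 0 -0.02 0" --pt "0.3 0 -0.02 0" --pt "0.35 0 -0.02 0" --pt "0.4 0 -0.02 0"

```text
clock: 10.08
position: [0.6323, -0.1577, 0.2926]
ee_rot: [0.006, 0.749, 0.663, -0.002]
contact_force: [-9.1, -6.0, 15.8]
width: 0.0072
gripper_force: 81.6
```

```bash
python3 fit.py
```

```text
[  0.92305519 -57.4355965  292.62104209] F [-8.3 -7.  15.8] 10.0833
face 636 top 0
theta face 0.26031026295553317 face y(z=250,300) [-13.65280073 -26.97049017] [-29.85902422 251.79736519] [-14.2608355  309.26958625]
guard top 226.5
```

>>> drive_tool --pt "0 0 -0.03 0" --pt "0 0 -0.03 0" --pt "0 0 -0.03 0" --pt "0 0 -0.03 0" --pt "0 0 -0.03 0" --pt "0 0 -0.03 0" --pt "0 0 -0.03 0" --pt "0 0 -0.03 0" --grip 12 --newtons 40

```text
clock: 10.8
position: [0.6328, -0.1528, 0.2872]
ee_rot: [-0.0, 0.748, 0.664, -0.0]
contact_force: [-0.1, 0.5, 0.1]
width: 0.012
gripper_force: 0.0
```

```bash
python3 fit.py
```

```text
[  0.82117499 -52.53244845 287.18737885] F [-0.2  0.4  0.1] 10.8
face 671 top 0
theta face 0.2489495754716775 face y(z=250,300) [-12.73504405 -25.4462095 ] [-28.37119867 252.27991042] [-13.39227028 308.85124377]
guard top 288.9
```

>>> drive_tool --pt "0 0 0 0" --pt "0 0 0 0" --pt "0 0 -0.2 0" --pt "0 0 -0.6 0" --pt "0 0 -1.2 0" --pt "0 0 -2 0" --pt "0 0 -2.8 0" --pt "0 0 -3.4 0" --grip 30

```text
clock: 11.52
position: [0.6329, -0.153, 0.3756]
ee_rot: [0.002, 0.748, 0.663, 0.001]
contact_force: [0.8, -0.3, 0.1]
width: 0.0302
gripper_force: 0.0
```

```bash
python3 look.py
python3 - <<'E'
from h import *
from rig import get_state
s=get_state();print(go(s,w([-70,0,300])),s['qpos'])
E
```

```text
[  0.95924882 -52.69067399 375.64282317] 0.03019974827464223 0.0 F stn [ 0.9 -0.2  0.1] 11.5167
guard top 2599 381.7
red 420 [[-3.4, -59.6, 303.8], [1.3, -42.8, 308.6], [5.3, -28.3, 312.4]] theta 0.239
catch -30 6 238.3
(array([ 2.11, -2.92,  3.12]), 0.0) [-3.43888391e-01  3.57041359e-01  1.03278154e+00 -8.91455181e-05
  1.74262347e+00 -2.23845434e-01]
```

>>> drive_tool --pt "0.2 -0.5 0 -1.1" --pt "0.5 -1.1 0 -2.2" --pt "0.8 -1.8 0 -3.3" --pt "1.1 -2.4 0 -4.4" --pt "1.5 -2.9 0 -5.5" --pt "1.8 -2.9 0 -6.6" --pt "2.1 -2.9 0 -7.7" --pt "2.1 -2.9 0 -8.8" --grip 50

```text
clock: 12.23
position: [0.5666, -0.0906, 0.3733]
ee_rot: [0.001, 0.372, 0.928, 0.001]
contact_force: [0.2, -0.0, 0.4]
width: 0.05
gripper_force: 0.0
```

>>> drive_tool --pt "0 0 0.2 -1.1" --pt "0 0 0.5 -2.2" --pt "0 0 0.8 -3.3" --pt "0 0 1.2 -4.4" --pt "0 0 1.6 -5.5" --pt "0 0 2 -6.2" --pt "0 0 2.2 -6.2" --pt "0 0 2.2 -6.2"

```text
clock: 12.9
position: [0.5663, -0.0919, 0.3165]
ee_rot: [-0.001, 0.061, 0.998, 0.0]
contact_force: [0.2, 0.1, -0.5]
width: 0.0503
gripper_force: 0.0
```

Run:
```python
from h import *
from rig import get_state,eyes
s=get_state();print(stn(s['position']),s['qpos'],s['clock'])
ci=eyes.camera_info('wrist');im,d=eyes.get_image('wrist');X=stn(cloud(im,d,ci));i=im.astype(int)
m=(i.max(2)<80)&(abs(X[...,2]-83)<4)&(abs(X[...,0]+70)<25)&(abs(X[...,1])<30)
p=X[m];print('knob',len(p),np.percentile(p,[1,50,99],axis=0).round(1))
m=(i[...,0]>140)&(i[...,1]>100)&(i[...,2]<80)&(abs(X[...,0]-17)<14)&(abs(X[...,1])<105)
print('guard',np.percentile(X[m][:,2],[2,10,50,90]).round(1))
cv2.imwrite('pics/w7.png',cv2.resize(im,(800,600))[:,:,::-1])
print(go(s,w([-70,0,69]),S['yaw']+np.pi/2))
```

```text
[-72.26128557   0.33049522 316.48060447] [-2.82068879e-01  2.40849611e-01  1.34645811e+00 -9.87036720e-05
  1.55646774e+00 -1.73084576e+00] 12.9
knob 213 [[-81.3 -11.1  79.3]
 [-71.   -0.4  81.6]
 [-60.9   9.1  83.3]]
guard [132.8 133.5 225.6 226.8]
(array([-0.11, -0.02,  9.9 ]), np.float64(-0.07))
```

View pics/w7.png

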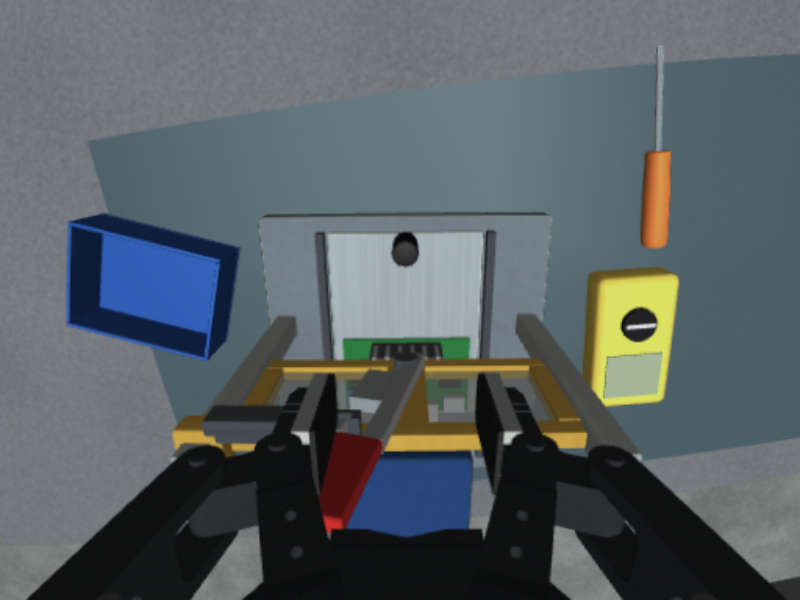

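>>> drive_tool --pt "0 0 0.7 0" --pt "0 0 1.8 0" --pt "0 0 3 0" --pt "0 0 4.2 0" --pt "0 0 5.4 0" --pt "0 0 6.6 0" --pt "0 0 7.6 0" --pt "0 0 8.2 0" --grip 55

```text
clock: 13.62
position: [0.566, -0.0918, 0.1105]
ee_rot: [-0.001, 0.061, 0.998, 0.0]
contact_force: [-0.4, -0.4, -0.2]
width: 0.0546
gripper_force: 0.0
```

>>> drive_tool --pt "0 0 0.3 0" --pt "0 0 0.6 0" --pt "0 0 0.9 0" --pt "0 0 1.2 0" --pt "0 0 1.5 0" --pt "0 0 1.7 0" --pt "0 0 1.7 0" --pt "0 0 1.7 0"

```text
clock: 14.28
position: [0.5669, -0.092, 0.07]
ee_rot: [-0.0, 0.06, 0.998, -0.0]
contact_force: [0.5, 0.2, 0.1]
width: 0.055
gripper_force: 0.0
```

>>> drive_tool --pt "0 0 0 0" --pt "0 0 0 0" --pt "0 0 0 0" --pt "0 0 0 0" --pt "0 0 0 0" --pt "0 0 0 0" --pt "0 0 0 0" --pt "0 0 0 0" --grip 15 --newtons 40

```text
clock: 14.95
position: [0.5672, -0.0929, 0.0708]
ee_rot: [0.001, 0.06, 0.998, -0.001]
contact_force: [-2.9, -3.1, 5.1]
width: 0.0221
gripper_force: 39.3
```

Run:
```python
from h import *
from rig import get_state
s=get_state();print(stn(s['position']),s['width'],s['gripper_force'],'F',(s['contact_force']@ax()).round(1),s['clock'],Rt(s).as_matrix()[:2].round(3))
print(go(s,s['position']-ax()[:,0]*.085))
```

```text
[-71.23353349  -0.60468861  70.75969078] 0.022082231793801817 39.3107271194458 F [-2.5 -3.4  5.1] 14.95 [[-0.993  0.119  0.001]
 [ 0.119  0.993 -0.002]]
(array([ 3.4 , -0.02, -0.  ]), 0.0)
```

>>> drive_tool --pt "0.1 0 0 0" --pt "0.3 0 0 0" --pt "0.5 0 0 0" --pt "0.75 0 0 0" --pt "1 0 0 0" --pt "1.25 0 0 0" --pt "1.45 0 0 0" --pt "1.6 0 0 0"

```text
clock: 15.62
position: [0.5289, -0.0886, 0.0708]
ee_rot: [0.002, 0.06, 0.998, -0.001]
contact_force: [2.7, -5.7, 2.0]
width: 0.0221
gripper_force: 39.2
```

>>> drive_tool --pt "0.2 0 0 0" --pt "0.5 0 0 0" --pt "0.8 0 0 0" --pt "1.1 0 0 0" --pt "1.4 0 0 0" --pt "1.6 0 0 0" --pt "1.75 0 0 0" --pt "1.85 0 0 0"

```text
clock: 16.28
position: [0.483, -0.0833, 0.0707]
ee_rot: [0.002, 0.06, 0.998, -0.002]
contact_force: [2.3, -6.2, 0.6]
width: 0.0221
gripper_force: 39.3
```

Run:
```python
from h import *
from rig import get_state
s=get_state();print(stn(s['position']),s['width'],s['gripper_force'],'F',(s['contact_force']@ax()).round(1),s['clock'])
```

```text
[-155.95692155   -0.73267024   70.74411507] 0.022057160357578518 39.280850887298584 F [ 3.  -5.9  0.6] 16.2833
```

>>> drive_tool --pt "0.04 0 0 0" --pt "0.08 0 0 0" --pt "0.12 0 0 0" --pt "0.15 0 0 0" --pt "0.15 0 0 0" --pt "0.15 0 0 0" --pt "0.15 0 0 0" --pt "0.15 0 0 0"

```text
clock: 16.95
position: [0.4826, -0.0833, 0.0708]
ee_rot: [0.005, 0.06, 0.998, -0.002]
contact_force: [6.6, -6.7, -2.8]
width: 0.0221
gripper_force: 39.4
```

Run:
```python
from h import *
from rig import get_state
s=get_state();print(stn(s['position']),s['width'],s['gripper_force'],'F',(s['contact_force']@ax()).round(1),s['clock'])
```

```text
[-156.30898392   -0.76359448   70.82838779] 0.022103581822759885 39.38254237174988 F [ 7.3 -5.9 -2.8] 16.95
```

>>> drive_tool --pt "0 0 0 0" --pt "0 0 0 0" --pt "0 0 0 0" --pt "0 0 0 0" --pt "0 0 0 0" --pt "0 0 0 0" --pt "0 0 0 0" --pt "0 0 0 0" --grip 50

```text
clock: 17.62
position: [0.4774, -0.0812, 0.0701]
ee_rot: [-0.0, 0.06, 0.998, 0.0]
contact_force: [0.4, -0.1, -0.2]
width: 0.0496
gripper_force: 0.0
```

>>> drive_tool --pt "0 0 -0.3 0" --pt "0 0 -0.8 0" --pt "0 0 -1.5 0" --pt "0 0 -2.5 0" --pt "0 0 -3.5 0" --pt "0 0 -4.5 0" --pt "0 0 -5.5 0" --pt "0 0 -6.2 0"

```text
clock: 18.28
position: [0.4782, -0.0814, 0.2281]
ee_rot: [0.002, 0.06, 0.998, -0.0]
contact_force: [0.2, -0.2, -0.5]
width: 0.0503
gripper_force: 0.0
```

>>> drive_tool --pt "0 0 0 0" --pt "0 0 0 0" --pt "0 0 0 0" --pt "0 0 0 0" --pt "0 0 0 0" --pt "0 0 0 0" --pt "0 0 0 0" --pt "0 0 0 0"

```text
clock: 18.95
position: [0.4774, -0.0812, 0.2246]
ee_rot: [-0.0, 0.06, 0.998, 0.0]
contact_force: [0.9, -0.1, 0.3]
width: 0.0505
gripper_force: 0.0
```

Run:
```python
from h import *
from rig import get_state,eyes
s=get_state();print(stn(s['position']),s['contact_force'],s['clock'])
ci=eyes.camera_info('wrist');im,d=eyes.get_image('wrist');X=stn(cloud(im,d,ci));i=im.astype(int)
m=(i.max(2)<80)&(abs(X[...,2]-83)<4)&(abs(X[...,0]+155)<25)&(abs(X[...,1])<30)
p=X[m];print('knob',len(p),np.percentile(p,[1,50,99],axis=0).round(1))
m=(i[...,0]>140)&(i[...,1]>100)&(i[...,2]<80)&(abs(X[...,0]-17)<14)&(abs(X[...,1])<105)
print('guard',np.percentile(X[m][:,2],[2,10,50,90]).round(1))
im,d=eyes.get_image('scene');cv2.imwrite('pics/s8.png',cv2.resize(im[150:380,90:370],None,fx=2.5,fy=2.5)[:,:,::-1])
```

```text
[-161.7746947     0.70669519  224.59234851] [ 0.85183852 -0.06825335  0.27158932] 18.95
knob 363 [[-167.   -11.3   79.2]
 [-156.6   -0.8   81.6]
 [-145.7    9.6   83.2]]Traceback (most recent call last):
  File "<stdin>", line 8, in <module>
    return _quantile_unchecked(
        a, q, axis, out, overwrite_input, method, keepdims, weights)
    return _ureduce(a,
                    func=_quantile_ureduce_func,
    ...<5 lines>...
                    overwrite_input=overwrite_input,
                    method=method)
    r = func(a, **kwargs)
    result = _quantile(arr,
                       quantiles=q,
    ...<2 lines>...
                       out=out,
                       weights=wgt)
    slices_having_nans = np.isnan(arr[-1, ...])
                                  ~~~^^^^^^^^^
IndexError: index -1 is out of bounds for axis 0 with size 0
```

Knob moved from x -71.0 to -156.6, so the tray is at its stop. I'll check the guard with the fixed cameras.

Run:
```python
from h import *
from rig import eyes
for n in('scene','top'):
    ci=eyes.camera_info(n);im,d=eyes.get_image(n);X=stn(cloud(im,d,ci));i=im.astype(int)
    m=(i[...,0]>140)&(i[...,1]>100)&(i[...,2]<80)&(abs(X[...,0]-17)<14)&(abs(X[...,1])<105)
    print(n,m.sum(),np.percentile(X[m][:,2],[5,50,90]).round(1) if m.any() else 0)
    if n=='scene':cv2.imwrite('pics/s8.png',cv2.resize(im[150:380,90:370],None,fx=2.5,fy=2.5)[:,:,::-1])
```

```text
scene 682 [133.6 226.2 228.8]
top 359 [133.  225.7 229.1]
```

View pics/s8.png

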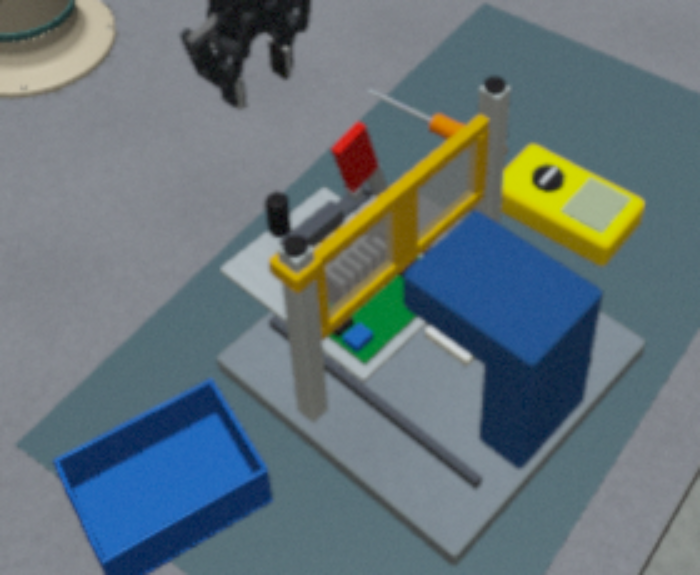

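The picture shows the guard up, with its top edge still at about z 226 mm. The bar is leaning in the catch (red end at 355,155), the tray is fully out with its knob at (277,215), and the bin, multimeter and screwdriver haven't moved. The gripper is clear of everything.

```bash
python3 -c "
from rig import order;print(order.sign_off())"
```

```text
the job is handed in; nothing more can be done
None
```

The guard is hooked up on the catch at about 76 mm lift and stays there by itself, the tray is drawn out to its stop (about 85 mm), the bystanders were not touched, and the job was handed in at about 19 s on the robot clock.

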